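# Feel along the sanded rail

### The job

The curved wooden rail on the round cushion has just been sanded; feel along it for rough spots. With the gripper closed, set the fingertips lightly on top of the rail at the plug next to the round head, run them along the curve over all nine plugs in turn to the last one at the plain end, then move clear. Do not press hard (12 N at most), do not pinch, lift or shift the rail, and leave everything else where it is.

Things in the scene. Friction and masses are not known exactly. Their poses are not given: they have to be found in the camera images.
- rail: sanded curved wooden rail, a flat arc 18 mm thick, 310 mm long, 0.24-0.38 kg, loose and level on the cushion. A round head 62 mm across with a 24 mm hole at one end; the arm tapers from 44 mm wide there to 30 mm at the plain rounded end. Origin on its underside near mid-arc; z up, top face at z = 18 mm; head towards -y, plain end towards +y, the arc (radius 200 mm) bulges to +x.
- head (a point): centre of the round head's hole, on the rail's top face
- cushion (a joint): how far the round cushion (350 mm across, top 66 mm above the bench, on a fixed foot) has sunk, m: 0 at rest, stop at 0.016. It stays level, begins to give at about 1 to 3 N of push and then sinks about 2.5 mm per further newton; it springs back when released.
- stand: the cushion's fixed round foot, 260 mm across, 30 mm high; origin at the centre of its underside on the bench; the cushion's centre is straight above it
- plug1 (a point): centre of plug 1 of 9, on the rail's top face: round wooden plugs 12 mm across, flush with the surface, 28.5 mm apart along the middle line of the arc; this one is the first, next to the head (38 mm from the hole's centre)
- plug2 (a point): centre of plug 2 of 9, on the rail's top face: round wooden plugs 12 mm across, flush with the surface, 28.5 mm apart along the middle line of the arc
- plug3 (a point): centre of plug 3 of 9, on the rail's top face: round wooden plugs 12 mm across, flush with the surface, 28.5 mm apart along the middle line of the arc
- plug4 (a point): centre of plug 4 of 9, on the rail's top face: round wooden plugs 12 mm across, flush with the surface, 28.5 mm apart along the middle line of the arc
- plug5 (a point): centre of plug 5 of 9, on the rail's top face: round wooden plugs 12 mm across, flush with the surface, 28.5 mm apart along the middle line of the arc
- plug6 (a point): centre of plug 6 of 9, on the rail's top face: round wooden plugs 12 mm across, flush with the surface, 28.5 mm apart along the middle line of the arc
- plug7 (a point): centre of plug 7 of 9, on the rail's top face: round wooden plugs 12 mm across, flush with the surface, 28.5 mm apart along the middle line of the arc
- plug8 (a point): centre of plug 8 of 9, on the rail's top face: round wooden plugs 12 mm across, flush with the surface, 28.5 mm apart along the middle line of the arc
- plug9 (a point): centre of plug 9 of 9, on the rail's top face: round wooden plugs 12 mm across, flush with the surface, 28.5 mm apart along the middle line of the arc; this one is the last, at the plain tapered end
- sanding_block: cork sanding block, 40 x 66 x 28 mm high, loose on the cushion on the hollow side of the rail; origin at the centre of its underside. Leave alone.
- wedge: small wooden wedge block, 22 x 60 x 15 mm high, loose on the cushion on the outer side of the rail; origin at the centre of its underside. Leave alone.
- wax_tin: flat metal tin, 72 mm across, 55 mm high, standing on the bench; origin at the centre of its underside. Leave alone.
- glue: glue bottle, 50 mm across, 115 mm high, standing on the bench; origin at the centre of its underside. Leave alone.
- lath: straight wooden lath, 30 x 300 x 18 mm high, lying on the bench; origin at the centre of its underside, length along its y. Leave alone.
- mug: mug, 76 mm across, 85 mm high, standing on the bench; origin at the centre of its underside. Leave alone.
- screwdriver: screwdriver lying on the bench, under 40 mm high. Leave alone.

How it is judged:
On the way, in this order (a step that is already met when the one before it is completed fails the run):
1. the closed fingertips touch the top of the rail at plug 1 (within 14 mm of its centre) (horizontal distance between the grasp point and plug1 below 0.014 m and contact force between the fingers and rail above 0.3 N and z of the grasp point in the frame of rail above 0.027 m), for 0.05 s.
2. the closed fingertips touch the top of the rail at plug 2 (within 14 mm of its centre) (horizontal distance between the grasp point and plug2 below 0.014 m and contact force between the fingers and rail above 0.3 N and z of the grasp point in the frame of rail above 0.027 m), for 0.05 s.
3. the closed fingertips touch the top of the rail at plug 3 (within 14 mm of its centre) (horizontal distance between the grasp point and plug3 below 0.014 m and contact force between the fingers and rail above 0.3 N and z of the grasp point in the frame of rail above 0.027 m), for 0.05 s.
4. the closed fingertips touch the top of the rail at plug 4 (within 14 mm of its centre) (horizontal distance between the grasp point and plug4 below 0.014 m and contact force between the fingers and rail above 0.3 N and z of the grasp point in the frame of rail above 0.027 m), for 0.05 s.
5. the closed fingertips touch the top of the rail at plug 5 (within 14 mm of its centre) (horizontal distance between the grasp point and plug5 below 0.014 m and contact force between the fingers and rail above 0.3 N and z of the grasp point in the frame of rail above 0.027 m), for 0.05 s.
6. the closed fingertips touch the top of the rail at plug 6 (within 14 mm of its centre) (horizontal distance between the grasp point and plug6 below 0.014 m and contact force between the fingers and rail above 0.3 N and z of the grasp point in the frame of rail above 0.027 m), for 0.05 s.
7. the closed fingertips touch the top of the rail at plug 7 (within 14 mm of its centre) (horizontal distance between the grasp point and plug7 below 0.014 m and contact force between the fingers and rail above 0.3 N and z of the grasp point in the frame of rail above 0.027 m), for 0.05 s.
8. the closed fingertips touch the top of the rail at plug 8 (within 14 mm of its centre) (horizontal distance between the grasp point and plug8 below 0.014 m and contact force between the fingers and rail above 0.3 N and z of the grasp point in the frame of rail above 0.027 m), for 0.05 s.
9. the closed fingertips touch the top of the rail at plug 9 (within 14 mm of its centre) (horizontal distance between the grasp point and plug9 below 0.014 m and contact force between the fingers and rail above 0.3 N and z of the grasp point in the frame of rail above 0.027 m), for 0.05 s.
At the end, for the whole second after the job is handed in: After touching the plugs in order from the head to the plain end, the rail lies flat and still within 20 mm of where it started, the cushion has sprung back (sunk less than 3 mm), and every other thing is within 20 mm of where it started (distance of each of rail, sanding_block, wedge, wax_tin, glue, lath, mug, screwdriver from where it was at the start of the episode below 0.02 m and angle between rail's own z axis and vertical below 0.05 rad and linear speed of rail below 0.01 m/s and value of joint cushion below 0.003 m).
It fails at once if the fingers straddle or pinch the rail (the grasp point sinks to the rail's top level or lower beside a plug) (z of the grasp point in the frame of rail below 0.02 m and (horizontal distance between the grasp point and plug1 below 0.025 m or horizontal distance between the grasp point and plug2 below 0.025 m or horizontal distance between the grasp point and plug3 below 0.025 m or horizontal distance between the grasp point and plug4 below 0.025 m or horizontal distance between the grasp point and plug5 below 0.025 m or horizontal distance between the grasp point and plug6 below 0.025 m or horizontal distance between the grasp point and plug7 below 0.025 m or horizontal distance between the grasp point and plug8 below 0.025 m or horizontal distance between the grasp point and plug9 below 0.025 m)).
It fails at once if the rail is pressed hard: more than 12 N from the robot (contact force between any of the arm, the fingers and rail above 12 N).
It fails at once if the rail is lifted, or shifted by more than 25 mm (z of rail in the frame of stand above 0.074 m or distance of rail from where it was at the start of the episode above 0.025 m).
It fails at once if another thing is knocked, carried or shifted by more than 25 mm (distance of any of sanding_block, wedge, wax_tin, glue, lath, mug, screwdriver from where it was at the start of the episode above 0.025 m).
It also fails if it takes over 38 s, if anything falls off the work surface, if the arm or the gripper's body presses on something with over 40 N, if the wrist force passes 120 N, or if a joint passes its speed limit or range.

### The arm

A 7-joint arm with a two-finger parallel gripper is mounted at the origin on the work surface. World frame = base frame: x ahead of the robot, y to its left, z up, the work surface at z = 0. Lengths are in m, angles in rad, forces in N, time in s.
With the tool pointing down it reaches from about 0.35 to 0.775 m from the base axis. Payload 3.1 kg.
Tool frame: the origin (TCP) lies between the finger pads; the fingertips stand 19 mm ahead of it and the grasp point (between the pads) is the TCP; z points along the fingers, y is the direction in which the jaws open and shut (so a half turn about z gives the same grasp; the last joint's range is limited). The gripper opens to 85 mm and grips with 20 to 120 N. Pads are 22 mm wide; open, the fingers measure 114 mm over their backs; the gripper's body (76 mm by 85 mm) begins 54 mm behind the grasp point. The pads swing forward as they close: fully open they stand 13 mm farther back than shut.
Start: joints at [-1.207, 0.311, 0.014, 1.512, -0.004, 1.319, -0.027], TCP at [0.217, 0.505, 0.25] pointing down, gripper open.
Joint ranges: [-2.7, 2.7], [-0.3, 1.91], [-1.27, 1.3], [0.12, 2.57], [-1.44, 4.58], [0.2, 2.03], [-3.05, 3.05]. Speed limits (rad/s): [2.79, 2.79, 3.14, 3.14, 3.14, 3.14, 3.14].

### API

Orientations are given as [roll, pitch, yaw] about the fixed x, y, z axes, in that order (R = Rz(yaw) Ry(pitch) Rx(roll)).
In Python, from station import read_state, imaging, job gives the robot as it stands.
- The arm moves only by the tool play_rows, never from a script. Its argument "motion" is a list of rows, each an object of numbers: "tx", "ty", "tz": the shift along the world's x, y, z in mm; "rx", "ry", "rz": the turn, a rotation vector about the world's x, y, z in rad; "claw": the finger opening in mm, from 0 to 85.4. In form: [{"tx": .., "ty": .., "tz": .., "rx": .., "ry": .., "rz": .., "claw": ..}, ...]. A call has 1 to 12 rows; each row shifts and turns the commanded pose from where the row before left it; what a row does not reach is not made up. A row lasts 1/10 s, in which the tool goes at most 50 mm and 8.59 degrees, less where a joint would pass 70% of its speed; a pose out of reach is approached as far as the arm can. A call is refused whole if a number of a shift passes 50 or a number of a turn 0.15, either way. A call with a gripper value outside its range is refused whole. The fingers move at their own pace and stop on an object; "grip_force" is the grip in N (left out, the last holds). Time passes only in rows, so rows that do not move let the fingers close. It gives the time, the measured TCP pose, the force and the opening at its end, in the units of the state.
- read_state(): the state, without advancing time (a new reading comes with each control period).
- imaging.capture(name): name is "side" or "top"; returns a dict with "color" (480x640x3 uint8, blue, green, red), "range_z" (480x640 float32, m along the optical axis (not along the pixel's ray), 0 where there is no reading), "vertical_fov" (degrees; the focal length in pixels is half the picture's height over the tangent of half this angle, whatever the lens; pixels are square), "cx", "cy" (the principal point, pixels), "dist" ([k1, k2, p1, p2, k3] as OpenCV has them; the pictures are not rectified), "R" (3x3) and "t" (3): a world point X has camera coordinates R X + t. Camera axes: x right, y down, z forward; pixel columns grow to the right and rows downward; lengths in m; the calibration is good to about 2 mm. A picture is of the moment at which its call begins.
- job.close_job(): hands the job in, once; it reports no verdict.
The state is a dict: "time": time; "joint_positions": joint angles; "qvel": joint speeds; "effort": joint torques, N m; "position": TCP position; "orientation": TCP orientation; "wrist_force": force on the tool from outside, world axes, zero at the start; "moment": the same for the moment, N m; "finger_gap": finger opening in m.
Only numpy, scipy, OpenCV 4.12 (cv2) and the standard library are available. Lean on these libraries where they do the work, as an engineer would, in place of code of your own. Each camera call takes 0.05 s, during which the arm holds its last target.

## Working session

There is one attempt and no reset: what is moved stays moved. The work goes in short steps, Python scripts to look and compute and a tool call to move; the robot and the scene stay as the last step left them, time stands still between calls to the robot, and variables do not carry over. Pictures are saved under pics/ and viewed, and the job is handed in when it is done.

Besides the shell and the picture viewer there is one more tool, called after "Request:" as name(argument=value, ...), one argument or row to a line, values as JSON. play_rows: Moves the arm, as the interface text tells. Its arguments: {"type":"object","properties":{"motion":{"type":"array","items":{"type":"object","properties":{"tx":{"type":"number"},"ty":{"type":"number"},"tz":{"type":"number"},"rx":{"type":"number"},"ry":{"type":"number"},"rz":{"type":"number"},"claw":{"type":"number"}}}},"grip_force":{"type":"number"}},"required":["motion"]}

```bash
mkdir -p pics
python3 - <<'E'
from station import read_state, imaging
import cv2,numpy as np,pickle
s=read_state(); print({k:np.round(v,3).tolist() for k,v in s.items()})
for n in("side","top"):
    d=imaging.capture(n); pickle.dump(d,open(n+".pkl","wb")); cv2.imwrite(f"pics/{n}0.png",d["color"])
    print(n,d["vertical_fov"],d["cx"],d["cy"],d["dist"],np.round(d["R"],3).tolist(),d["t"])
E
```

```text
{'time': 0.0, 'joint_positions': [-1.207, 0.312, 0.014, 1.513, -0.004, 1.319, -0.027], 'qvel': [-0.002, 0.001, -0.0, -0.0, -0.0, 0.0, 0.001], 'effort': [0.0, -37.992, 0.146, -23.059, 0.012, 0.014, 0.0], 'position': [0.217, 0.505, 0.249], 'orientation': [-3.139, 0.0, 2.736], 'wrist_force': [-0.007, -0.259, 0.369], 'moment': [-0.016, -0.011, -0.015], 'finger_gap': 0.086}
side 48.8600868762783 313.19513510872633 247.06418430018394 [-0.15848058  0.          0.          0.          0.        ] [[0.922, -0.386, 0.011], [-0.188, -0.471, -0.862], [0.338, 0.793, -0.507]] [-0.54403411  0.19506131  0.96805514]
top 48.10729036376481 317.55163366270864 227.7642092477814 [-0.00233502  0.          0.          0.          0.        ] [[-0.021, -1.0, -0.014], [-0.986, 0.023, -0.165], [0.165, 0.01, -0.986]] [0.0469883  0.63374486 0.97791678]
```

View pics/side0.png

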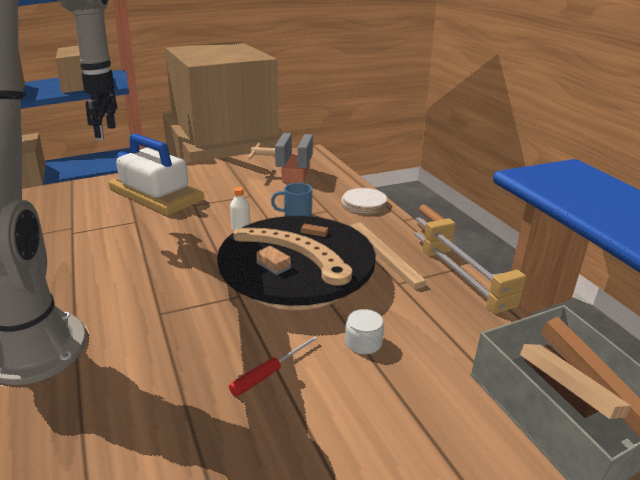

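View pics/top0.png

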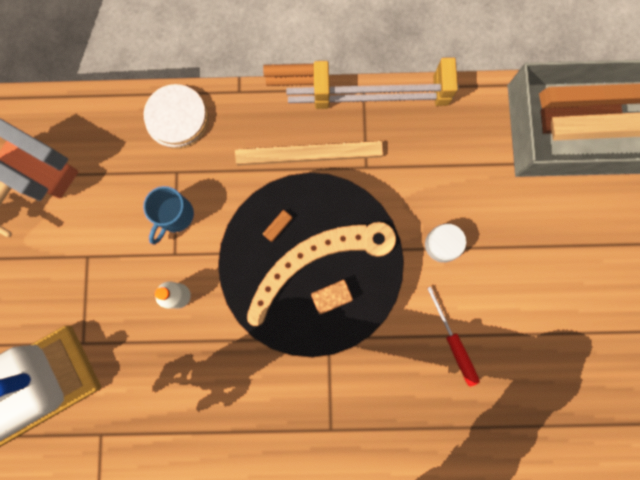

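The top view shows the head's hole near (379,239) and nine dark plugs running left and down to about (256,315). The side view shows the same arc from (338,270) to (240,236). Next I'll locate the plugs in both views.

```bash
cat > h.py <<'E'
import cv2,numpy as np
def K(d):
    f=240/np.tan(np.radians(d["vertical_fov"]/2)); return np.array([[f,0,d["cx"]],[0,f,d["cy"]],[0,0,1]])
def und(d,p): return cv2.undistortPoints(np.array(p,float).reshape(-1,1,2),K(d),np.array(d["dist"])).reshape(-1,2)
def toplane(d,p,z):
    n=und(d,p); r=np.c_[n,np.ones(len(n))]@d["R"]; c=-np.array(d["R"]).T@d["t"]
    return c+r*((z-c[2])/r[:,2])[:,None]
def tri(a,pa,b,pb):
    P=[np.c_[d["R"],d["t"]] for d in(a,b)]
    X=cv2.triangulatePoints(P[0],P[1],und(a,pa).T,und(b,pb).T); return (X[:3]/X[3]).T
def proj(d,X): return cv2.projectPoints(np.array(X,float),cv2.Rodrigues(np.array(d["R"]))[0],np.array(d["t"]),K(d),np.array(d["dist"]))[0].reshape(-1,2)
def spots(d,roi):
    x0,y0,x1,y1=roi;S=6
    c=cv2.resize(d["color"][y0:y1,x0:x1],None,fx=S,fy=S,interpolation=cv2.INTER_CUBIC)
    g=c[:,:,2]
    rail=(g>140).astype(np.uint8)
    cs,h=cv2.findContours(rail,cv2.RETR_CCOMP,cv2.CHAIN_APPROX_NONE)
    out=[]
    for q,hh in zip(cs,h[0]):
        a=cv2.contourArea(q)
        if hh[3]>=0 and a>60:
            m=cv2.moments(q); out.append((m["m10"]/m["m00"]/S+x0+.5/S-.5,m["m01"]/m["m00"]/S+y0+.5/S-.5,a/S/S))
    return np.array(out),c
E
python3 - <<'E'
from h import *
import pickle
t=pickle.load(open("top.pkl","rb"));s=pickle.load(open("side.pkl","rb"))
for n,d,r in(("top",t,(235,210,410,335)),("side",s,(225,215,365,295))):
    o,c=spots(d,r); print(n,np.round(o,1).tolist())
    cv2.imwrite(f"pics/{n}_crop.png",cv2.resize(c,(800,int(800*c.shape[0]/c.shape[1]))))
    for p in o[:,:2].round().astype(int): print(d["range_z"][p[1],p[0]],end=' ')
E
```

```text
top [[401.0, 300.8, 2.4], [260.2, 302.8, 11.1], [267.6, 288.8, 11.1], [276.8, 276.0, 11.5], [287.6, 264.8, 11.1], [299.7, 255.4, 10.4], [313.3, 247.6, 10.3], [327.5, 241.9, 10.2], [342.5, 238.3, 10.4], [357.8, 236.8, 10.6], [378.3, 238.2, 109.8]]
1.0561528 0.9782614 0.9818762 0.9854271 0.98894364 0.99163944 0.99147594 0.9934944 0.99494135 0.9950712 0.9926386 side [[336.6, 269.2, 63.1], [330.5, 259.6, 10.1], [311.7, 255.5, 8.1], [324.0, 253.4, 11.0], [316.3, 247.7, 10.1], [307.5, 242.7, 9.3], [297.6, 238.7, 8.8], [286.7, 235.4, 8.4], [275.2, 233.0, 7.9], [263.5, 231.4, 6.9], [251.0, 230.8, 7.7]]
1.0715243 1.0981773 1.125033 1.1244186 1.141309 1.1616119 1.1760794 1.1917964 1.1950095 1.2059193 1.2055404
```

View pics/top_crop.png

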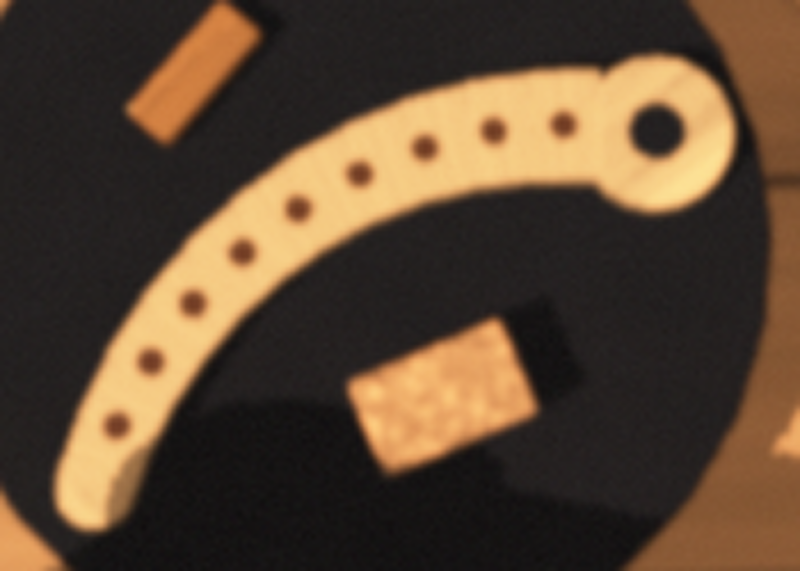

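View pics/side_crop.png

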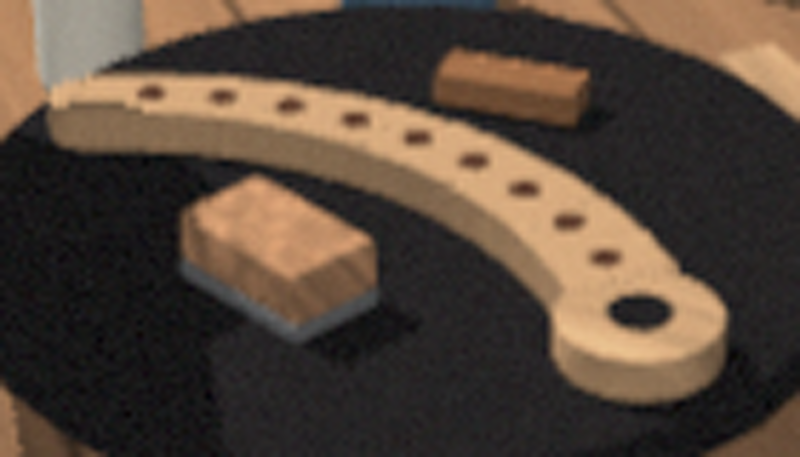

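Both crops show nine plugs. In the top view they run from (357.8,236.8) to (260.2,302.8), and in the side view from (330.5,259.6) to (251,230.8). Next I'll triangulate them and compare with the top plane (z≈0.084) and the 28.5 mm spacing.

Run:
```python
from h import *
import pickle
t=pickle.load(open("top.pkl","rb"));s=pickle.load(open("side.pkl","rb"))
T=np.array([[378.3,238.2],[357.8,236.8],[342.5,238.3],[327.5,241.9],[313.3,247.6],[299.7,255.4],[287.6,264.8],[276.8,276.0],[267.6,288.8],[260.2,302.8]])
S=np.array([[336.6,269.2],[330.5,259.6],[324,253.4],[316.3,247.7],[307.5,242.7],[297.6,238.7],[286.7,235.4],[275.2,233],[263.5,231.4],[251,230.8]])
X=tri(t,T,s,S)
print(np.round(X*1000,1))
A=toplane(t,T,.084);B=toplane(s,S,.084)
M=(A+B)/2
print(np.round(np.c_[A[:,:2],B[:,:2],M[:,:2]]*1000,1))
print(np.linalg.norm(np.diff(A,axis=0),axis=1)*1000,np.linalg.norm(np.diff(B,axis=0),axis=1)*1000)
# rigid fit of known model: plugs on circle R200; hole->plug1 38mm arc
def fit(P):
    ang=np.arange(9)*28.5/200-4*28.5/200
    m=.2*np.c_[np.cos(ang),np.sin(ang)]
    mc=m-m.mean(0);pc=P-P.mean(0);u,_,v=np.linalg.svd(mc.T@pc);D=np.diag([1,np.sign(np.linalg.det(u@v))]);R=u@D@v
    return (m-m.mean(0))@R+P.mean(0),R
for P in(A,B,M):
    F,R=fit(P[1:,:2]);print(np.round(F*1000,1).tolist(),np.abs(F-P[1:,:2]).max()*1000, R)
np.save("plugs.npy",fit(M[1:,:2])[0])
```

```text
[[607.1 -79.   85.5]
 [610.5 -41.2  85.8]
 [608.3 -12.9  85.4]
 [602.3  14.9  85.5]
 [592.4  41.3  85.9]
 [578.8  66.6  85.5]
 [561.6  89.1  85.7]
 [541.4 109.2  85.7]
 [518.7 126.1  85.8]
 [493.5 139.8  85.5]]
[[607.3 -79.1 608.1 -76.9 607.7 -78. ]
 [610.7 -41.3 611.8 -38.7 611.3 -40. ]
 [608.6 -13.  609.3 -10.7 608.9 -11.9]
 [602.5  15.  603.4  17.2 602.9  16.1]
 [592.5  41.4 593.9  44.3 593.2  42.9]
 [578.5  66.8 580.1  68.9 579.3  67.9]
 [561.7  89.3 562.8  92.  562.2  90.7]
 [541.5 109.3 542.4 112.1 541.9 110.7]
 [518.5 126.4 520.  129.1 519.3 127.7]
 [493.5 140.  494.3 142.5 493.9 141.2]]
[37.94528951 28.46455049 28.57408787 28.30978321 28.92293689 28.14300326
 28.41678539 28.59636048 28.51295936] [38.39692649 28.01875276 28.60436423 28.68217075 28.21208678 28.87124365
 28.63901718 28.07696727 28.95189299]
[[610.7, -41.3], [608.6, -12.9], [602.5, 14.9], [592.4, 41.6], [578.7, 66.5], [561.6, 89.3], [541.4, 109.4], [518.6, 126.4], [493.5, 140.0]] 0.2602356970228398 [[ 0.8397787   0.54292885]
 [-0.54292885  0.8397787 ]]
[[611.7, -38.8], [609.6, -10.4], [603.5, 17.4], [593.5, 44.1], [579.8, 69.1], [562.7, 91.8], [542.6, 111.9], [519.8, 129.0], [494.8, 142.6]] 0.43105081152844393 [[ 0.84049034  0.54182653]
 [-0.54182653  0.84049034]]
[[611.2, -40.0], [609.1, -11.6], [603.0, 16.2], [593.0, 42.8], [579.3, 67.8], [562.1, 90.6], [542.0, 110.7], [519.2, 127.7], [494.2, 141.3]] 0.25156207220972115 [[ 0.84013482  0.54237762]
 [-0.54237762  0.84013482]]
```

Request:
play_rows(
  motion=[
    {"tx":12,"ty":-17,"claw":0},
    {"tx":25,"ty":-34,"claw":0},
    {"tx":25,"ty":-34,"claw":0},
    {"tx":25,"ty":-34,"claw":0},
    {"tx":25,"ty":-34,"claw":0},
    {"tx":25,"ty":-34,"claw":0},
    {"tx":25,"ty":-34,"claw":0},
    {"tx":25,"ty":-34,"claw":0},
    {"tx":25,"ty":-34,"claw":0},
    {"tx":25,"ty":-34,"claw":0},
    {"tx":25,"ty":-34,"claw":0},
    {"tx":25,"ty":-34,"claw":0},
  ],
  grip_force=20,
)

```text
$.motion[0]: bad value
```

Request:
play_rows(
  motion=[
    {"tx":25,"ty":-34,"claw":0},
    {"tx":25,"ty":-34,"claw":0},
    {"tx":25,"ty":-34,"claw":0},
    {"tx":25,"ty":-34,"claw":0},
    {"tx":7,"ty":-18,"claw":0},
    {"tx":0,"ty":0,"tz":0},
    {"tx":0},
    {"tx":0},
    {"tx":0},
  ],
)

```text
$.motion[0]: bad value
```

```bash
cat > st.py <<'E'
from station import read_state
import numpy as np
s=read_state(); print({k:np.round(s[k],4).tolist() for k in("time","position","orientation","wrist_force","moment","finger_gap","joint_positions")})
E
python3 st.py
```

```text
{'time': 0.1, 'position': [0.2168, 0.5048, 0.2493], 'orientation': [-3.1394, 0.0001, 2.7359], 'wrist_force': [-0.4478, 0.1042, -0.3144], 'moment': [-0.0187, 0.0167, 0.0109], 'finger_gap': 0.0854, 'joint_positions': [-1.2067, 0.3117, 0.014, 1.5129, -0.0044, 1.3192, -0.0272]}
```

Nothing moved. The interface probably wants every key in each row, so I'll send all of them.

Request:
play_rows(
  motion=[
    {"tx":12,"ty":-17,"tz":0,"rx":0,"ry":0,"rz":0,"claw":0},
    {"tx":25,"ty":-34,"tz":0,"rx":0,"ry":0,"rz":0,"claw":0},
    {"tx":25,"ty":-34,"tz":0,"rx":0,"ry":0,"rz":0,"claw":0},
    {"tx":25,"ty":-34,"tz":0,"rx":0,"ry":0,"rz":0,"claw":0},
    {"tx":25,"ty":-34,"tz":0,"rx":0,"ry":0,"rz":0,"claw":0},
    {"tx":25,"ty":-34,"tz":0,"rx":0,"ry":0,"rz":0,"claw":0},
    {"tx":25,"ty":-34,"tz":0,"rx":0,"ry":0,"rz":0,"claw":0},
    {"tx":25,"ty":-34,"tz":0,"rx":0,"ry":0,"rz":0,"claw":0},
    {"tx":25,"ty":-34,"tz":0,"rx":0,"ry":0,"rz":0,"claw":0},
    {"tx":25,"ty":-34,"tz":0,"rx":0,"ry":0,"rz":0,"claw":0},
  ],
  grip_force=20,
)

```text
time: 1.1
position: [0.4545, 0.1808, 0.25]
orientation: [-3.141, -0.001, 2.736]
wrist_force: [0.1, 1.1, -0.0]
finger_gap: -0.0001
```

Request:
play_rows(
  motion=[
    {"tx":25,"ty":-35,"tz":0,"rx":0,"ry":0,"rz":0,"claw":0},
    {"tx":25,"ty":-35,"tz":0,"rx":0,"ry":0,"rz":0,"claw":0},
    {"tx":25,"ty":-35,"tz":0,"rx":0,"ry":0,"rz":0,"claw":0},
    {"tx":25,"ty":-35,"tz":-10,"rx":0,"ry":0,"rz":0,"claw":0},
    {"tx":25,"ty":-35,"tz":-20,"rx":0,"ry":0,"rz":0,"claw":0},
    {"tx":20,"ty":-30,"tz":-30,"rx":0,"ry":0,"rz":0,"claw":0},
    {"tx":12,"ty":-16,"tz":-30,"rx":0,"ry":0,"rz":0,"claw":0},
    {"tx":0,"ty":0,"tz":-25,"rx":0,"ry":0,"rz":0,"claw":0},
    {"tx":0,"ty":0,"tz":-10,"rx":0,"ry":0,"rz":0,"claw":0},
    {"tx":0,"ty":0,"tz":0,"rx":0,"ry":0,"rz":0,"claw":0},
    {"tx":0,"ty":0,"tz":0,"rx":0,"ry":0,"rz":0,"claw":0},
  ],
)

```text
time: 2.2
position: [0.6117, -0.0377, 0.1263]
orientation: [3.141, 0.001, 2.737]
wrist_force: [0.3, 0.6, 0.7]
finger_gap: -0.0002
```

```bash
python3 st.py
python3 - <<'E'
from station import read_state,imaging
from h import *
import pickle
for n,r in(("top",(235,210,410,335)),("side",(225,180,385,295))):
    d=imaging.capture(n); pickle.dump(d,open(n+"1.pkl","wb")); x0,y0,x1,y1=r
    cv2.imwrite(f"pics/{n}1.png",cv2.resize(d["color"][y0:y1,x0:x1],None,fx=4,fy=4,interpolation=cv2.INTER_CUBIC))
s=read_state();print(s["wrist_force"])
E
```

```text
{'time': 2.2, 'position': [0.6117, -0.0377, 0.1263], 'orientation': [3.1405, 0.0012, 2.7374], 'wrist_force': [0.2862, 0.5502, 0.6662], 'moment': [-0.0367, -0.0164, -0.052], 'finger_gap': -0.0002, 'joint_positions': [-0.2321, 0.5474, 0.3948, 1.5186, -0.2251, 1.1191, 1.3757]}
[-0.09741563 -0.99542911 -0.35681079]
```

View pics/side1.png

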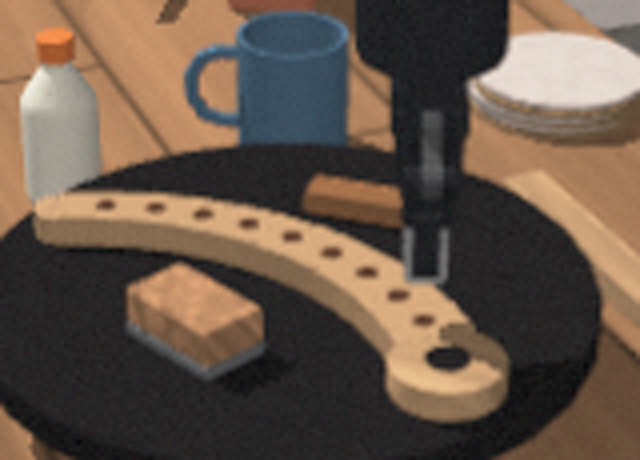

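View pics/top1.png

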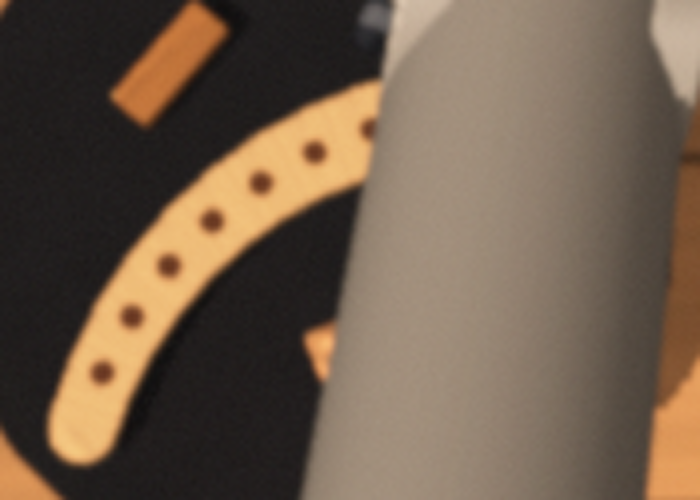

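The side view shows the closed tips hovering over plug 1, at about (331,250). The arm hides the head in the top view. I'll check the tip offset by projection.

```bash
python3 st.py
python3 - <<'E'
from h import *
import pickle
s=pickle.load(open("side1.pkl","rb"))
print(proj(s,[[.6115,-.038,.125-.019],[.6115,-.038,.125],[.6112,-.04,.085]]))
E
```

```text
{'time': 2.3, 'position': [0.6123, -0.038, 0.1273], 'orientation': [3.1399, 0.0032, 2.7372], 'wrist_force': [-0.0974, -0.9954, -0.3568], 'moment': [0.0847, -0.0067, 0.0175], 'finger_gap': 0.0001, 'joint_positions': [-0.2321, 0.5463, 0.3954, 1.5178, -0.225, 1.1189, 1.3757]}
[[330.52071506 250.42298312]
 [330.77259907 242.45249735]
 [330.51010658 259.56753776]]
```

Request:
play_rows(
  motion=[
    {"tx":0,"ty":-1,"tz":-8,"rx":0,"ry":0,"rz":0,"claw":0},
    {"tx":0,"ty":-1,"tz":-6,"rx":0,"ry":0,"rz":0,"claw":0},
    {"tx":0,"ty":0,"tz":-4,"rx":0,"ry":0,"rz":0,"claw":0},
    {"tx":0,"ty":0,"tz":0,"rx":0,"ry":0,"rz":0,"claw":0},
    {"tx":0,"ty":0,"tz":0,"rx":0,"ry":0,"rz":0,"claw":0},
  ],
)

```text
time: 2.8
position: [0.611, -0.0406, 0.1071]
orientation: [-3.141, -0.0, 2.736]
wrist_force: [-0.1, 0.3, -0.8]
finger_gap: 0.0001
```

Request:
play_rows(
  motion=[
    {"tx":0,"ty":0,"tz":0,"rx":0,"ry":0,"rz":0,"claw":0},
  ],
)

```text
time: 2.9
position: [0.6113, -0.0406, 0.1075]
orientation: [3.141, 0.0, 2.736]
wrist_force: [0.2, 0.3, 1.2]
finger_gap: 0.0001
```

Request:
play_rows(
  motion=[
    {"tx":0,"ty":0,"tz":-1,"rx":0,"ry":0,"rz":0,"claw":0},
  ],
)

```text
time: 3.0
position: [0.6115, -0.0407, 0.1067]
orientation: [3.141, 0.001, 2.736]
wrist_force: [0.3, 0.4, -0.5]
finger_gap: 0.0002
```

Request:
play_rows(
  motion=[
    {"tx":0,"ty":0,"tz":-1,"rx":0,"ry":0,"rz":0,"claw":0},
  ],
)

```text
time: 3.1
position: [0.6113, -0.0407, 0.1055]
orientation: [3.141, 0.0, 2.736]
wrist_force: [0.1, 0.3, -0.2]
finger_gap: 0.0001
```

Request:
play_rows(
  motion=[
    {"tx":0,"ty":0,"tz":-1,"rx":0,"ry":0,"rz":0,"claw":0},
    {"tx":0,"ty":0,"tz":0,"rx":0,"ry":0,"rz":0,"claw":0},
  ],
)

```text
time: 3.3
position: [0.6109, -0.0406, 0.1041]
orientation: [-3.142, -0.0, 2.736]
wrist_force: [-0.1, 0.2, 0.3]
finger_gap: 0.0001
```

Request:
play_rows(
  motion=[
    {"tx":0,"ty":0,"tz":-1,"rx":0,"ry":0,"rz":0,"claw":0},
    {"tx":0,"ty":0,"tz":0,"rx":0,"ry":0,"rz":0,"claw":0},
  ],
)

```text
time: 3.5
position: [0.6111, -0.0406, 0.1033]
orientation: [3.142, 0.0, 2.736]
wrist_force: [-0.8, -0.2, 0.3]
finger_gap: 0.0001
```

Request:
play_rows(
  motion=[
    {"tx":0,"ty":0,"tz":-1,"rx":0,"ry":0,"rz":0,"claw":0},
    {"tx":0,"ty":0,"tz":0,"rx":0,"ry":0,"rz":0,"claw":0},
  ],
)

```text
time: 3.7
position: [0.6112, -0.0407, 0.1025]
orientation: [3.141, 0.0, 2.736]
wrist_force: [-0.5, 0.3, 1.5]
finger_gap: -0.0003
```

Request:
play_rows(
  motion=[
    {"tx":0,"ty":0,"tz":0,"rx":0,"ry":0,"rz":0,"claw":0},
  ],
)

```text
time: 3.8
position: [0.6112, -0.0407, 0.1026]
orientation: [3.141, 0.0, 2.736]
wrist_force: [0.0, 0.9, 2.2]
finger_gap: -0.0002
```

Request:
play_rows(
  motion=[
    {"tx":0,"ty":0,"tz":-1,"rx":0,"ry":0,"rz":0,"claw":0},
    {"tx":0,"ty":0,"tz":0,"rx":0,"ry":0,"rz":0,"claw":0},
  ],
)

```text
time: 4.0
position: [0.6112, -0.0407, 0.1014]
orientation: [3.142, 0.0, 2.736]
wrist_force: [0.1, -0.5, 0.9]
finger_gap: 0.0001
```

Request:
play_rows(
  motion=[
    {"tx":0,"ty":0,"tz":0,"rx":0,"ry":0,"rz":0,"claw":0},
  ],
)

```text
time: 4.1
position: [0.6112, -0.0407, 0.1014]
orientation: [3.141, 0.0, 2.736]
wrist_force: [-0.2, -0.8, 2.3]
finger_gap: -0.0002
```

Request:
play_rows(
  motion=[
    {"tx":0,"ty":0,"tz":-1,"rx":0,"ry":0,"rz":0,"claw":0},
    {"tx":0,"ty":0,"tz":0,"rx":0,"ry":0,"rz":0,"claw":0},
  ],
)

```text
time: 4.3
position: [0.6112, -0.0407, 0.1003]
orientation: [3.142, 0.0, 2.736]
wrist_force: [-1.2, -0.6, 3.2]
finger_gap: -0.0001
```

Request:
play_rows(
  motion=[
    {"tx":0,"ty":0,"tz":0,"rx":0,"ry":0,"rz":0,"claw":0},
  ],
)

```text
time: 4.4
position: [0.6112, -0.0406, 0.1004]
orientation: [3.141, 0.0, 2.736]
wrist_force: [-1.0, -0.3, 3.5]
finger_gap: 0.0001
```

Request:
play_rows(
  motion=[
    {"tx":0,"ty":3,"tz":0,"rx":0,"ry":0,"rz":0,"claw":0},
    {"tx":0,"ty":5,"tz":0,"rx":0,"ry":0,"rz":0,"claw":0},
    {"tx":0,"ty":6,"tz":0,"rx":0,"ry":0,"rz":0,"claw":0},
    {"tx":-1,"ty":6,"tz":0,"rx":0,"ry":0,"rz":0,"claw":0},
    {"tx":-1,"ty":5,"tz":0,"rx":0,"ry":0,"rz":0,"claw":0},
    {"tx":0,"ty":4,"tz":0,"rx":0,"ry":0,"rz":0,"claw":0},
  ],
)

```text
time: 5.0
position: [0.6089, -0.0109, 0.1003]
orientation: [-3.142, -0.0, 2.737]
wrist_force: [-0.6, -3.0, 3.3]
finger_gap: 0.0003
```

Request:
play_rows(
  motion=[
    {"tx":0,"ty":0,"tz":0,"rx":0,"ry":0,"rz":0,"claw":0},
  ],
)

```text
time: 5.1
position: [0.6089, -0.01, 0.1002]
orientation: [3.14, -0.001, 2.737]
wrist_force: [-0.6, 0.8, 2.1]
finger_gap: -0.0002
```

Run:
```python
from station import read_state,imaging
from h import *
import pickle
d=imaging.capture("side"); pickle.dump(d,open("side2.pkl","wb"))
o,c=spots(d,(225,215,365,295)); print(np.round(o,1).tolist())
cv2.imwrite("pics/side2.png",c[:, :800])
cv2.imwrite("pics/side2.png",cv2.resize(c,None,fx=.9,fy=.9))
print(read_state()["wrist_force"])
```

```text
[[311.6, 258.3, 1.7], [312.0, 255.9, 2.9], [307.3, 244.0, 8.4], [297.4, 239.9, 8.2], [286.7, 236.6, 8.2], [275.3, 234.2, 7.8], [263.3, 232.6, 7.4], [251.0, 231.9, 7.6]]
[-0.19746044  0.63023087  3.15825412]
```

View pics/side2.png

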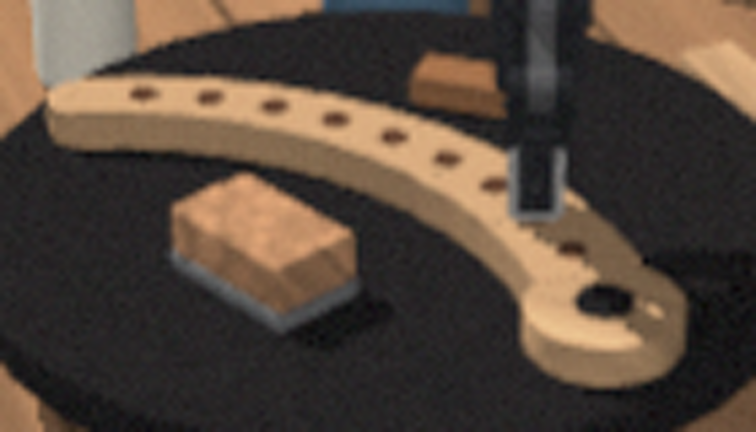

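The tips sit on plug 2 at about (536,210) in the crop. The rail sank roughly 3 mm (about 1.2 px) and didn't move sideways, and the force is around 3 N. I'll carry on with the sweep.

Request:
play_rows(
  motion=[
    {"tx":-1,"ty":5,"tz":0,"rx":0,"ry":0,"rz":0,"claw":0},
    {"tx":-1,"ty":5,"tz":0,"rx":0,"ry":0,"rz":0,"claw":0},
    {"tx":-1,"ty":6,"tz":0,"rx":0,"ry":0,"rz":0,"claw":0},
    {"tx":-1,"ty":5,"tz":0,"rx":0,"ry":0,"rz":0,"claw":0},
    {"tx":-2,"ty":5,"tz":0,"rx":0,"ry":0,"rz":0,"claw":0},
    {"tx":-2,"ty":5,"tz":0,"rx":0,"ry":0,"rz":0,"claw":0},
    {"tx":-2,"ty":6,"tz":0,"rx":0,"ry":0,"rz":0,"claw":0},
    {"tx":-2,"ty":5,"tz":0,"rx":0,"ry":0,"rz":0,"claw":0},
    {"tx":-2,"ty":6,"tz":0,"rx":0,"ry":0,"rz":0,"claw":0},
    {"tx":-2,"ty":5,"tz":0,"rx":0,"ry":0,"rz":0,"claw":0},
  ],
)

```text
time: 6.15
position: [0.5929, 0.0421, 0.1003]
orientation: [3.141, -0.0, 2.736]
wrist_force: [0.7, -2.0, 2.2]
finger_gap: 0.0002
```

Request:
play_rows(
  motion=[
    {"tx":0,"ty":0,"tz":0,"rx":0,"ry":0,"rz":0,"claw":0},
  ],
)

```text
time: 6.25
position: [0.5925, 0.0434, 0.1002]
orientation: [3.14, -0.002, 2.738]
wrist_force: [-0.8, 1.1, 3.1]
finger_gap: 0.0002
```

Now at plug 4 (plan 593.0, 42.8). The next target is plug 6 (562, 90.6).

Request:
play_rows(
  motion=[
    {"tx":-2,"ty":5,"tz":0,"rx":0,"ry":0,"rz":0,"claw":0},
    {"tx":-3,"ty":5,"tz":0,"rx":0,"ry":0,"rz":0,"claw":0},
    {"tx":-3,"ty":5,"tz":0,"rx":0,"ry":0,"rz":0,"claw":0},
    {"tx":-3,"ty":5,"tz":0,"rx":0,"ry":0,"rz":0,"claw":0},
    {"tx":-3,"ty":5,"tz":0,"rx":0,"ry":0,"rz":0,"claw":0},
    {"tx":-3,"ty":5,"tz":0,"rx":0,"ry":0,"rz":0,"claw":0},
    {"tx":-3,"ty":5,"tz":0,"rx":0,"ry":0,"rz":0,"claw":0},
    {"tx":-3,"ty":4,"tz":0,"rx":0,"ry":0,"rz":0,"claw":0},
    {"tx":-4,"ty":4,"tz":0,"rx":0,"ry":0,"rz":0,"claw":0},
    {"tx":-4,"ty":5,"tz":0,"rx":0,"ry":0,"rz":0,"claw":0},
  ],
)

```text
time: 7.25
position: [0.5619, 0.0895, 0.1004]
orientation: [3.142, 0.0, 2.736]
wrist_force: [0.8, -1.1, 2.6]
finger_gap: 0.0002
```

Request:
play_rows(
  motion=[
    {"tx":0,"ty":0,"tz":0,"rx":0,"ry":0,"rz":0,"claw":0},
  ],
)

```text
time: 7.35
position: [0.5609, 0.091, 0.1001]
orientation: [3.141, -0.002, 2.737]
wrist_force: [-1.4, 0.8, 3.1]
finger_gap: -0.0001
```

Run:
```python
from station import read_state,imaging
from h import *
d=imaging.capture("side")
o,c=spots(d,(225,215,365,295)); print(np.round(o,1).tolist())
cv2.imwrite("pics/side3.png",cv2.resize(c,None,fx=.9,fy=.9))
print(read_state()["wrist_force"])
```

```text
[[339.3, 282.9, 4.7], [275.3, 234.2, 8.0], [263.3, 232.6, 7.1], [251.2, 232.0, 8.1]]
[-0.27535337  0.65473712  2.31873254]
```

View pics/side3.png

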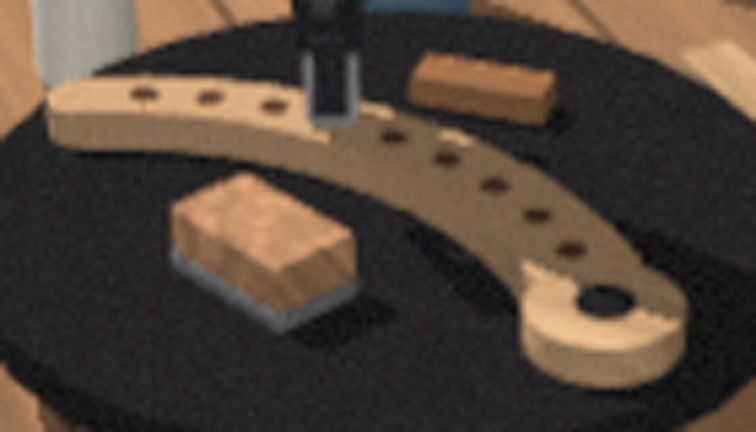

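The tips cover plug 6, at (330,118) in the crop. Plugs 7–9 are where they were at plug 2, so the rail hasn't shifted. On to plug 8 (519.2, 127.7) from (561, 91).

Request:
play_rows(
  motion=[
    {"tx":-3,"ty":4,"tz":0,"rx":0,"ry":0,"rz":0,"claw":0},
    {"tx":-4,"ty":4,"tz":0,"rx":0,"ry":0,"rz":0,"claw":0},
    {"tx":-4,"ty":4,"tz":0,"rx":0,"ry":0,"rz":0,"claw":0},
    {"tx":-4,"ty":4,"tz":0,"rx":0,"ry":0,"rz":0,"claw":0},
    {"tx":-4,"ty":4,"tz":0,"rx":0,"ry":0,"rz":0,"claw":0},
    {"tx":-4,"ty":4,"tz":0,"rx":0,"ry":0,"rz":0,"claw":0},
    {"tx":-4,"ty":3,"tz":0,"rx":0,"ry":0,"rz":0,"claw":0},
    {"tx":-5,"ty":3,"tz":0,"rx":0,"ry":0,"rz":0,"claw":0},
    {"tx":-5,"ty":3,"tz":0,"rx":0,"ry":0,"rz":0,"claw":0},
    {"tx":-5,"ty":4,"tz":0,"rx":0,"ry":0,"rz":0,"claw":0},
  ],
)

```text
time: 8.4
position: [0.5197, 0.1264, 0.1003]
orientation: [-3.142, 0.0, 2.736]
wrist_force: [1.3, -1.6, 2.5]
finger_gap: -0.0002
```

Request:
play_rows(
  motion=[
    {"tx":0,"ty":0,"tz":0,"rx":0,"ry":0,"rz":0,"claw":0},
  ],
)

```text
time: 8.5
position: [0.5185, 0.1275, 0.1001]
orientation: [-3.142, -0.002, 2.737]
wrist_force: [-0.2, 0.6, 3.0]
finger_gap: -0.0
```

Request:
play_rows(
  motion=[
    {"tx":-5,"ty":3,"tz":0,"rx":0,"ry":0,"rz":0,"claw":0},
    {"tx":-5,"ty":3,"tz":0,"rx":0,"ry":0,"rz":0,"claw":0},
    {"tx":-5,"ty":3,"tz":0,"rx":0,"ry":0,"rz":0,"claw":0},
    {"tx":-5,"ty":2,"tz":0,"rx":0,"ry":0,"rz":0,"claw":0},
    {"tx":-4,"ty":2,"tz":0,"rx":0,"ry":0,"rz":0,"claw":0},
    {"tx":0,"ty":0,"tz":0,"rx":0,"ry":0,"rz":0,"claw":0},
    {"tx":0,"ty":0,"tz":0,"rx":0,"ry":0,"rz":0,"claw":0},
  ],
)

```text
time: 9.2
position: [0.4949, 0.1401, 0.1001]
orientation: [-3.141, -0.002, 2.736]
wrist_force: [-1.0, -0.1, 2.5]
finger_gap: 0.0003
```

Run:
```python
from station import read_state,imaging
from h import *
d=imaging.capture("side")
o,c=spots(d,(225,215,365,295)); print(np.round(o,1).tolist())
cv2.imwrite("pics/side4.png",cv2.resize(c,None,fx=.9,fy=.9))
print(read_state()["wrist_force"])
```

```text
[]
[-0.94546809  0.83293364  2.303283  ]
```

View pics/side4.png

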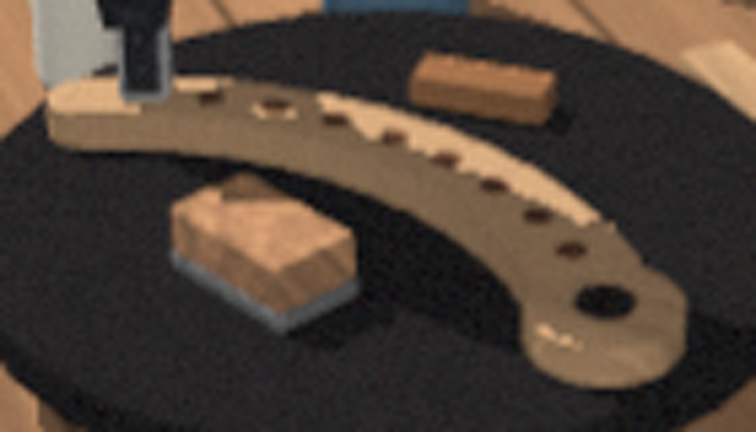

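The tips are on plug 9, at (145,95) in the crop, with about 2.5 N of contact and the rail in place. Now I'll lift straight up and clear.

Request:
play_rows(
  motion=[
    {"tx":0,"ty":0,"tz":2,"rx":0,"ry":0,"rz":0,"claw":0},
    {"tx":0,"ty":0,"tz":4,"rx":0,"ry":0,"rz":0,"claw":0},
    {"tx":0,"ty":0,"tz":10,"rx":0,"ry":0,"rz":0,"claw":0},
    {"tx":0,"ty":0,"tz":20,"rx":0,"ry":0,"rz":0,"claw":0},
    {"tx":0,"ty":0,"tz":30,"rx":0,"ry":0,"rz":0,"claw":0},
    {"tx":0,"ty":0,"tz":40,"rx":0,"ry":0,"rz":0,"claw":0},
    {"tx":0,"ty":0,"tz":30,"rx":0,"ry":0,"rz":0,"claw":0},
    {"tx":-10,"ty":20,"tz":15,"rx":0,"ry":0,"rz":0,"claw":0},
    {"tx":-20,"ty":30,"tz":0,"rx":0,"ry":0,"rz":0,"claw":0},
    {"tx":-25,"ty":34,"tz":0,"rx":0,"ry":0,"rz":0,"claw":0},
    {"tx":-25,"ty":34,"tz":0,"rx":0,"ry":0,"rz":0,"claw":0},
    {"tx":-25,"ty":34,"tz":0,"rx":0,"ry":0,"rz":0,"claw":0},
  ],
)

```text
time: 10.45
position: [0.3903, 0.292, 0.252]
orientation: [3.141, 0.001, 2.735]
wrist_force: [0.9, 0.0, 0.5]
finger_gap: 0.0001
```

Request:
play_rows(
  motion=[
    {"tx":-25,"ty":34,"tz":0,"rx":0,"ry":0,"rz":0,"claw":0},
    {"tx":-25,"ty":34,"tz":0,"rx":0,"ry":0,"rz":0,"claw":0},
    {"tx":-25,"ty":34,"tz":0,"rx":0,"ry":0,"rz":0,"claw":0},
    {"tx":-25,"ty":34,"tz":0,"rx":0,"ry":0,"rz":0,"claw":0},
    {"tx":-15,"ty":20,"tz":0,"rx":0,"ry":0,"rz":0,"claw":0},
    {"tx":0,"ty":0,"tz":0,"rx":0,"ry":0,"rz":0,"claw":0},
    {"tx":0,"ty":0,"tz":0,"rx":0,"ry":0,"rz":0,"claw":0},
  ],
)

```text
time: 11.15
position: [0.2763, 0.4471, 0.2515]
orientation: [-3.141, 0.001, 2.737]
wrist_force: [0.3, -0.6, -0.5]
finger_gap: 0.0
```

Run:
```python
from station import read_state,imaging
from h import *
for n,r in(("top",(235,210,410,335)),("side",(225,215,365,295))):
    d=imaging.capture(n); o,c=spots(d,r); print(n,np.round(o,1).tolist()); cv2.imwrite(f"pics/{n}5.png",d["color"])
s=read_state();print(s["time"],s["position"],s["wrist_force"])
```

```text
top [[327.5, 296.7, 8.0], [260.2, 302.7, 11.2], [267.6, 288.7, 11.5], [276.8, 276.0, 11.8], [287.6, 264.8, 11.4], [299.8, 255.3, 10.8], [313.2, 247.6, 10.5], [327.5, 241.9, 10.8], [342.5, 238.3, 10.7], [357.8, 236.9, 10.7], [378.3, 238.2, 110.2]]
side [[336.6, 269.2, 62.7], [330.5, 259.7, 10.1], [311.2, 256.5, 1.9], [324.0, 253.4, 10.8], [316.3, 247.7, 10.0], [307.5, 242.7, 9.2], [297.6, 238.8, 9.0], [286.8, 235.5, 8.6], [275.3, 233.0, 7.9], [263.5, 231.4, 6.9], [251.0, 230.8, 7.6]]
11.25 [0.27773903 0.44595442 0.25154722] [ 0.93179819 -0.7775439  -0.99761059]
```

View pics/top5.png

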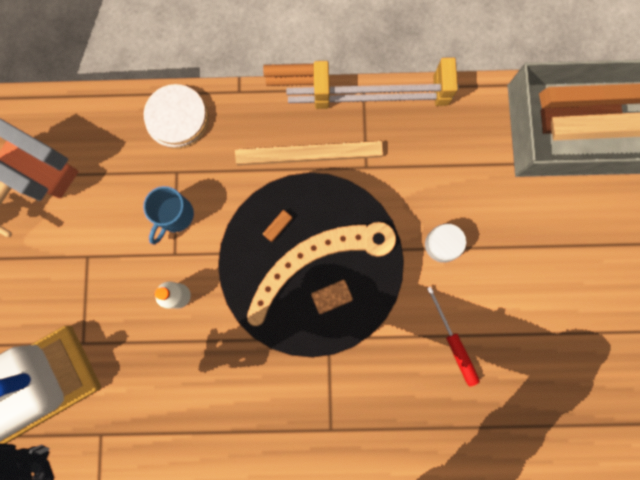

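The rail's plugs are within 0.1 px of their starting positions in both views, the cushion is back up, and everything else is where it was. The gripper is clear at the lower left. I'm handing in the job.

```bash
python3 -c "
from station import job
print(job.close_job())"
```

```text
the job is handed in; nothing more can be done
None
```

I ran the closed fingertips along the top of the rail from plug 1 to plug 9 in order, lifted clear, and handed the job in at about 11 s of the 38 s allowed. No verdict was reported.

- **Finding the plugs:** I located all nine in both camera views. They matched the known arc to within 0.3 mm, but the two views differed by about 2.5 mm in y, so I used the average. Their height triangulated at 85.5 mm against the 84 mm expected.
- **Pressing force:** Wrist readings showed about 2–3.5 N downward throughout, with up to about 3 N of drag. Single readings are noisy by about 0.5–1 N. I did not see every instant between readings, but none came near 12 N.
- **Final check:** After lifting, every plug was within 0.1 pixel of its starting position in both views, so the rail did not shift and the cushion sprang back. By eye in the last top picture, all the other objects are where they started.
- **Refused moves:** The first two move calls were rejected because rows must give every value. Nothing moved.

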